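Load the goose egg into the egg lathe and hold it against the spring stop

ROBOT

A 6-joint arm with a two-finger parallel gripper is mounted at the origin on the work surface. World frame = base frame: x ahead of the robot, y to its left, z up, the work surface at z = 0. Lengths are in m, angles in rad, forces in N, time in s.
With the tool pointing down it reaches from about 0.325 to 0.85 m from the base axis. Payload 4.4 kg.
Tool frame: the origin (TCP) lies midway between the tips of the shut fingers; the grasp point (between the pads) lies 19 mm behind it; z points along the fingers, y is the line along which they close (so a half turn about z gives the same grasp; the last joint's range is limited). The gripper opens to 94 mm and grips with 3 to 60 N. Pads are 16 mm wide; open, the fingers measure 119 mm over their backs; the gripper's body (75 mm by 177 mm) begins 78 mm behind the grasp point.
Start: joints at [-1.431, 0.207, 1.542, -0, 1.393, -0.15], TCP at [0.165, -0.551, 0.166] pointing down, gripper open.
Joint ranges: [-2.73, 2.73], [-0.86, 2.22], [0.23, 2.46], [-1.11, 4.25], [0.08, 2.63], [-2.82, 2.82]. Speed limits (rad/s): [2.79, 2.79, 3.14, 3.14, 3.14, 3.14].

INTERFACE

Orientations are given as a rotation vector (axis times angle).
In Python, from plant import robot, cams gives the robot as it stands.
- The arm moves only by the shell command python3 -m pendant 'ROWS'. ROWS is JSON, a list of rows, each an object of numbers: "x", "y", "z": the shift along the world's x, y, z scaled (see below); "ax", "ay", "az": the turn, a rotation vector about the world's x, y, z scaled (see below); "fingers": the opening, from 0 (shut) to 1 (fully open). In form: [{"x": .., "y": .., "z": .., "ax": .., "ay": .., "az": .., "fingers": ..}, ...]. A call has 1 to 12 rows; each row is the pose to reach, as a shift and turn from the pose commanded when the call began, turning the shorter way round; what a row does not reach only later rows make up. The controller multiplies each number of a shift by 0.75 m and each number of a turn by 180 degrees. A row lasts 1/12 s, in which the tool goes at most 41.7 mm and 7.16 degrees, less where a joint would pass 70% of its speed; a pose out of reach is approached as far as the arm can. A call with a number of a shift or a turn outside -1 to 1 is refused whole. A call with a gripper value outside its range is refused whole. The fingers move at their own pace and stop on an object; the grip force is fixed at half the most. Time passes only in rows, so rows that repeat a pose let the fingers close. It gives the time, the measured TCP pose, the force, the opening and the grip force at its end, in the units of the state.
- robot.sense(): the state, without advancing time (a new reading comes with each control period).
- cams.snapshot(name): name is "scene" or "top" or "wrist"; returns a dict with "frame" (420x560x3 uint8, blue, green, red), "depth" (420x560 float32, m along the optical axis (not along the pixel's ray), 0 where there is no reading), "intrinsics" (3x3 intrinsics, pixels), "camera_from_world" (4x4, takes a point from world to camera coordinates). Camera axes: x right, y down, z forward; pixel columns grow to the right and rows downward; lengths in m; the calibration is good to about 2 mm. A picture is of the moment at which its call begins.
- robot.close_job(): hands the job in; it is judged then, once.
The state is a dict: "time_s": time; "q": joint angles; "qd": joint speeds; "effort": joint torques, N m; "tcp_pos": TCP position; "eef_rot": TCP orientation; "ft_force": force on the tool from outside, world axes, zero at the start; "moment": the same for the moment, N m; "opening": finger opening in m; "grasp_force": force on a finger pad.
Only numpy, scipy, OpenCV 4.12 (cv2) and the standard library are available. Lean on these libraries where they do the work, as an engineer would, in place of code of your own. Each camera call takes 0.05 s, during which the arm holds its last target. There are 200 camera calls.

TASK

Take the goose egg, the largest of the three, from its pin rack and put it between the centres of the egg lathe: blunt end square in the spring-loaded cup, in line with the spindle, pressed until the spring is fully in and the spindle is home on its stop. It is a blown shell, so grip and press it gently, leave the two smaller eggs lying where they are, and finish while still holding the egg there against the spring, so that I can bring up the other cup and lock it.

Things in the scene. Friction and masses are not known exactly. Their poses are not given: they have to be found in the camera images.
- goose_egg: the largest egg, a plain off-white blown goose egg shell of about 30 g, 54 mm across the waist, 80 mm long, lying on its side on a pin rack. Origin on its axis at the waist (widest, where to grip). Its y axis is the egg's axis and points to the blunt end, 36 mm from the origin; the pointed end is 44 mm the other way. Bears a grip of up to 50 N and an end load of up to 30 N
- egg_blunt (a point): the tip of the goose egg's blunt end, on its axis, 36 mm from the egg's origin
- rack_goose: the pin rack under the goose egg: a wooden block 70 x 70 x 18 mm fixed to the bench, with four upright pins 6 mm thick, 26 mm apart across the egg and 24 mm along it, tops 41 mm above the bench; all three eggs lie on such racks. Origin under its centre; the goose egg's waist lies 63 mm above it, its axis along the rack's y axis
- lathe: hand egg lathe fixed to the bench: wooden base 90 x 330 x 20 mm, two uprights 56 mm wide, 98 mm high. Origin under the base's middle, z up; the turning axis runs along its y, 82 mm above the bench. Headstock with the sprung spindle at y = 129 to 156 mm; tailstock at y = -94 to -62 mm (its top knob 111 mm high), the rim of its cup at y = -36 mm, stays put
- spindle (a joint): travel of the sprung spindle in m: 0 = out, as at the start; grows as it is pressed along the lathe's +y; 0.014 = hard stop, where the 30 mm steel flange behind the cup meets the face of the brass spring barrel. Needs about 4 N to start and 9.6 N at the stop
- cup_rim (a point): centre of the rim of the black rubber cup on the sprung spindle; the cup is 32 mm outside, rim hole about 26 mm, 9 mm deep, open towards the lathe's -y. The point lies at y = 87.5 mm on the lathe's axis when the spindle is out; it moves with the spindle
- cup_seat (a point): the point on the axis 4.5 mm inside the cup's rim, where the tip of the egg's blunt end lies when the egg is seated; moves with the spindle
- duck_egg: a middle-sized egg, 46 mm across and 64 mm long, lying on another pin rack; to be left alone. Origin at its waist
- hen_egg: the smallest egg, 43 mm across and 57 mm long, lying on another pin rack; to be left alone. Origin at its waist
Not all that is in view belongs to the job. Leave any orange or purple look-alike of the rack_goose alone.

How it is judged:
By the outcome, as a careful person would: the job done as asked, in the order asked, and still so for the second after the job is handed in, while the arm keeps its last pose, push and grip.
It also fails if it takes over 46 s, if anything falls off the work surface, if the arm or the gripper's body presses on something with over 40 N, if the wrist force passes 120 N, or if a joint passes its speed limit or range.

## Working session

There is one attempt and no reset: what is moved stays moved. The work goes in short steps, Python scripts to look and compute and a shell command to move; the robot and the scene stay as the last step left them, time stands still between calls to the robot, and variables do not carry over. Pictures are saved under pics/ and viewed, at most 14 in all, crops included, and the job is handed in when it is done.

```bash
mkdir -p pics; ls
cat > h.py <<'E'
import numpy as np,cv2
from plant import robot,cams
def snap(n):
    s=cams.snapshot(n); return s
def cloud(s):
    K=np.array(s["intrinsics"]);T=np.array(s["camera_from_world"]);d=s["depth"]
    v,u=np.mgrid[:d.shape[0],:d.shape[1]]
    P=np.stack([(u-K[0,2])/K[0,0]*d,(v-K[1,2])/K[1,1]*d,d],-1)
    return (P-T[:3,3])@T[:3,:3]
E
python3 - <<'E'
from h import *
s=snap("top");t=snap("scene")
cv2.imwrite("pics/top.png",s["frame"]);cv2.imwrite("pics/scene.png",t["frame"])
np.savez("a.npz",topf=s["frame"],top=cloud(s),scf=t["frame"],sc=cloud(t))
print(s["intrinsics"],s["camera_from_world"]);print(t["camera_from_world"])
print(robot.sense())
E
```

```text
pics
[[503.96034102   0.         278.33397771]
 [  0.         503.96034102 206.53832531]
 [  0.           0.           1.        ]] [[ 0.00199041 -0.99994901  0.00990054 -0.0896324 ]
 [-0.98403699 -0.00372038 -0.17792514  0.55303394]
 [ 0.1779529  -0.00938836 -0.98399422  1.04769271]
 [ 0.          0.          0.          1.        ]]
[[-0.83180079  0.55491171  0.01343287  0.49895463]
 [ 0.42472691  0.6518644  -0.6282355  -0.12828451]
 [-0.35737165 -0.51686149 -0.77790726  1.08471222]
 [ 0.          0.          0.          1.        ]]
{'time_s': 0.1, 'q': array([-1.43049979e+00,  2.07346998e-01,  1.54278036e+00,  1.31299943e-05,
        1.39351226e+00, -1.50483052e-01]), 'qd': array([ 7.33225766e-05, -1.21794152e-03, -4.53006487e-03,  6.86313462e-04,
       -1.40687798e-03, -1.84066586e-04]), 'effort': array([-7.10499280e-04, -3.71863675e+01, -2.82292879e+01,  6.99215918e-02,
        3.10955755e-02, -4.60141007e-05]), 'tcp_pos': array([ 0.16474207, -0.55005922,  0.16521465]), 'eef_rot': array([-3.10642256e+00, -4.54847876e-01, -3.66500244e-05]), 'ft_force': array([ 0.29726404, -0.46776667,  0.6946913 ]), 'moment': array([ 0.01755677, -0.0120824 ,  0.0023104 ]), 'grasp_force': 0.0, 'opening': 0.09405073304432535}
```

View pics/top.png

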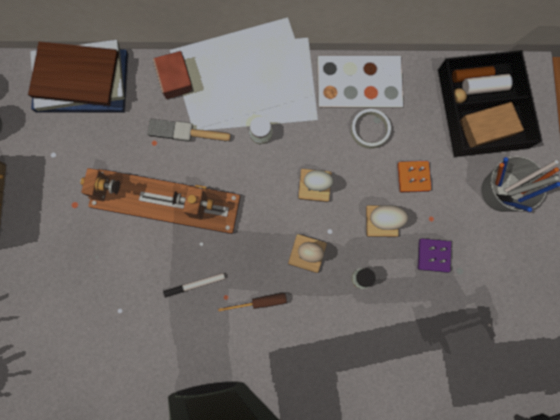

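View pics/scene.png

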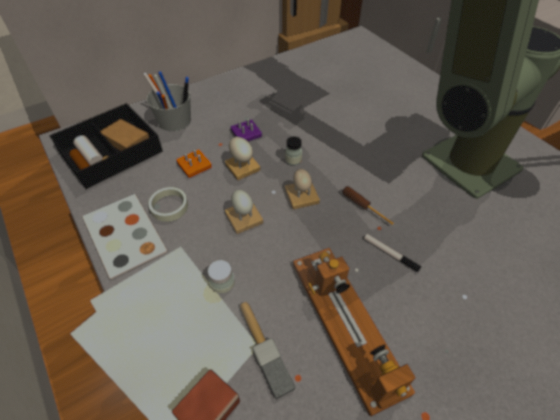

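The top view shows the goose egg at about (388,218), the duck egg at (318,181) and the hen egg at (311,252). The lathe runs from (85,185) to (240,215), with the end upright at (105,185) probably the headstock. Next I'll measure with depth and zoom in.

Run:
```python
from h import *
a=np.load("a.npz")
def egg(f,P,box,name):
    u0,v0,u1,v1=box
    p=P[v0:v1,u0:u1].reshape(-1,3);im=f[v0:v1,u0:u1]
    hsv=cv2.cvtColor(im,cv2.COLOR_BGR2HSV).reshape(-1,3)
    m=(p[:,2]>.052)
    q=p[m]; r=cv2.minAreaRect(q[:,:2].astype(np.float32))
    print(name,m.sum(),"zmax",np.percentile(q[:,2],98),"rect",r)
    c=q[:,:2].mean(0);w,V=np.linalg.eigh(np.cov(q[:,:2].T));ax=V[:,1]
    s=(q[:,:2]-c)@ax;t=(q[:,:2]-c)@V[:,0]
    print(" c",c,"axis",ax,"deg",np.degrees(np.arctan2(ax[1],ax[0])))
    for lo in np.arange(-.045,.045,.01):
        k=(s>=lo)&(s<lo+.01)
        if k.sum()>3: print("  %.3f w %.4f top %.4f"%(lo+.005,np.ptp(t[k]),q[k,2].max()))
egg(a["topf"],a["top"],(355,195,420,245),"goose top")
egg(a["scf"],a["sc"],(220,125,265,180),"goose scene")
# lathe
p=a["top"][155:245,70:250].reshape(-1,3)
b=p[(p[:,2]>.014)&(p[:,2]<.2)]
r=cv2.minAreaRect(b[:,:2].astype(np.float32));print("lathe rect",r);print(cv2.boxPoints(r))
cv2.imwrite("pics/z.png",np.vstack([cv2.resize(a["topf"][160:245,75:250],(700,340),interpolation=2),cv2.resize(a["topf"][195:245,345:445],(500,250),interpolation=2).__class__ and np.hstack([cv2.resize(a["topf"][195:245,350:425],(375,250),interpolation=2),cv2.resize(a["scf"][125:180,215:275],(325,250),interpolation=2)])]))
```

```text
goose top 759 zmax 1.1302096262737236 rect ((0.46546295285224915, -0.20914232730865479), (0.06065671145915985, 0.33411702513694763), 29.00057029724121)
 c [ 0.52118358 -0.31336708] axis [-0.53627678  0.84404219] deg 122.43054114721785
  -0.040 w 0.0417 top 0.0872
  -0.030 w 0.0517 top 0.0916
  -0.020 w 0.0579 top 0.0919
  -0.010 w 0.0588 top 0.0949
  0.000 w 0.0559 top 0.0919
  0.010 w 0.0488 top 0.0911
  0.020 w 0.0353 top 0.0816
goose scene 463 zmax 0.09225696125811833 rect ((0.6734612584114075, 0.015675127506256104), (0.7915645241737366, 0.05687949061393738), 66.53223419189453)
 c [ 0.53888791 -0.29745849] axis [0.42404053 0.90564322] deg 64.91005311139124
  -0.040 w 0.0412 top 0.0905
  -0.030 w 0.0538 top 0.0930
  -0.020 w 0.0536 top 0.0923
  -0.010 w 0.0511 top 0.0911
  0.000 w 0.0432 top 0.0893
  0.010 w 0.0238 top 0.0803
lathe rect ((0.5727634429931641, 0.16962602734565735), (0.3332069516181946, 0.09071306139230728), 79.61909484863281)
[[ 0.4981288   0.01392245]
 [ 0.5873571  -0.00242326]
 [ 0.6473981   0.3253296 ]
 [ 0.5581698   0.3416753 ]]
```

View pics/z.png

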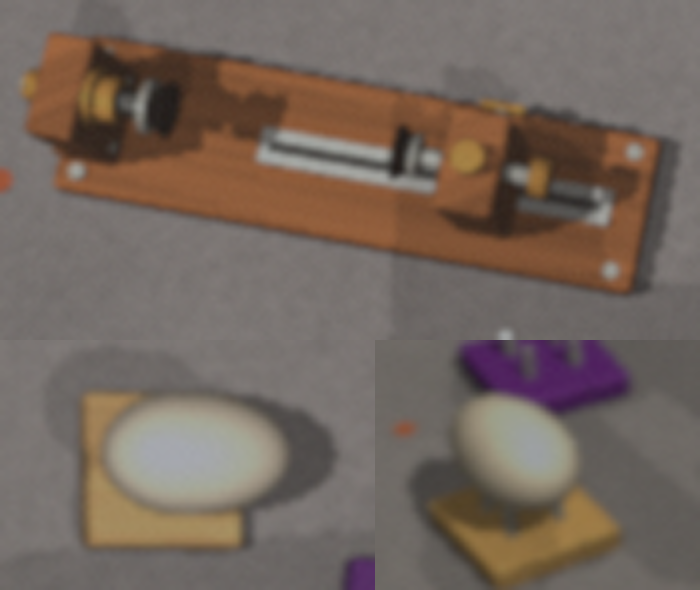

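The zoom shows the headstock with the black cup at the +y end of the lathe and the egg's axis roughly along world y. I'll refine both with filtered points.

Run:
```python
from h import *
a=np.load("a.npz")
def prof(P,box,n,z0=.058):
    u0,v0,u1,v1=box;p=P[v0:v1,u0:u1].reshape(-1,3)
    q=p[(p[:,2]>z0)&(p[:,2]<.1)&(abs(p[:,1]+.31)<.06)&(abs(p[:,0]-.53)<.06)]
    r=cv2.minAreaRect(q[:,:2].astype(np.float32));print(n,len(q),r)
    for y in np.arange(-.36,-.26,.008):
        k=q[abs(q[:,1]-y)<.004]
        if len(k)>3: print("  y%.3f x %.4f..%.4f mid %.4f top %.4f"%(y,k[:,0].min(),k[:,0].max(),(k[:,0].min()+k[:,0].max())/2,k[:,2].max()))
    return q
prof(a["top"],(355,195,420,245),"top")
prof(a["sc"],(220,125,265,180),"scene")
P=a["top"];p=P[195:245,355:420].reshape(-1,3);q=p[(p[:,2]>.010)&(p[:,2]<.026)&(abs(p[:,1]+.31)<.06)]
print("rack",len(q),cv2.minAreaRect(q[:,:2].astype(np.float32)),np.median(q[:,2]))
p=a["top"][155:245,70:250].reshape(-1,3);b=p[(p[:,2]>.014)&(p[:,2]<.026)]
r=cv2.minAreaRect(b[:,:2].astype(np.float32));print("base",r,np.median(b[:,2]))
c=np.array([.5728,.1696]);d=np.array([.1801,.9836]);n=np.array([.9836,-.1801])
h=p[p[:,2]>.05];s=(h[:,:2]-c)@d;t=(h[:,:2]-c)@n
for lo in np.arange(-.17,.18,.01):
    k=(s>=lo)&(s<lo+.01)
    if k.sum()>2: print("%.3f n%d t %.3f..%.3f z %.3f"%(lo+.005,k.sum(),t[k].min(),t[k].max(),h[k,2].max()))
```

```text
top 737 ((0.5280713438987732, -0.32424166798591614), (0.051798827946186066, 0.0774252712726593), 0.9640602469444275)
  y-0.360 x 0.5131..0.5387 mid 0.5259 top 0.0820
  y-0.352 x 0.5089..0.5443 mid 0.5266 top 0.0846
  y-0.344 x 0.5055..0.5494 mid 0.5275 top 0.0895
  y-0.336 x 0.5028..0.5515 mid 0.5271 top 0.0919
  y-0.328 x 0.5022..0.5541 mid 0.5282 top 0.0919
  y-0.320 x 0.5024..0.5532 mid 0.5278 top 0.0949
  y-0.312 x 0.5026..0.5537 mid 0.5282 top 0.0933
  y-0.304 x 0.5049..0.5526 mid 0.5287 top 0.0902
  y-0.296 x 0.5085..0.5493 mid 0.5289 top 0.0911
  y-0.288 x 0.5143..0.5436 mid 0.5290 top 0.0817
scene 443 ((0.5309419631958008, -0.31918540596961975), (0.04806870222091675, 0.07351451367139816), 14.27872371673584)
  y-0.352 x 0.5255..0.5430 mid 0.5343 top 0.0863
  y-0.344 x 0.5157..0.5479 mid 0.5318 top 0.0895
  y-0.336 x 0.5139..0.5518 mid 0.5328 top 0.0905
  y-0.328 x 0.5092..0.5533 mid 0.5313 top 0.0930
  y-0.320 x 0.5083..0.5539 mid 0.5311 top 0.0923
  y-0.312 x 0.5041..0.5529 mid 0.5285 top 0.0920
  y-0.304 x 0.5048..0.5528 mid 0.5288 top 0.0918
  y-0.296 x 0.5061..0.5497 mid 0
[... 305 characters left out ...]
67800998688, 0.09071306139230728), 79.61909484863281) 0.01984949908173764
-0.115 n57 t -0.011..0.010 z 0.095
-0.105 n22 t -0.005..0.007 z 0.090
-0.095 n173 t -0.028..0.027 z 0.103
-0.085 n147 t -0.029..0.027 z 0.115
-0.075 n132 t -0.028..0.028 z 0.114
-0.065 n82 t -0.028..0.025 z 0.102
-0.055 n23 t -0.005..0.004 z 0.091
-0.045 n69 t -0.011..0.013 z 0.096
-0.035 n24 t -0.014..0.014 z 0.099
0.085 n59 t -0.014..0.014 z 0.099
0.095 n71 t -0.013..0.014 z 0.100
0.105 n24 t -0.007..0.006 z 0.091
0.115 n65 t -0.012..0.012 z 0.097
0.125 n197 t -0.028..0.027 z 0.103
0.135 n142 t -0.028..0.028 z 0.103
0.145 n138 t -0.028..0.028 z 0.103
0.155 n48 t -0.028..0.026 z 0.101
0.165 n14 t -0.008..0.007 z 0.093
```

Egg waist is at about (0.529, -0.321) and its longer half points to -y, so the blunt end faces +y. The lathe centre is at (0.5725, 0.168), yaw -10.4°. I'll move above the egg and turn so the fingers close along x.

```bash
python3 -m pendant '[{"x":0.485,"y":0.305,"z":0.04,"az":0.408},{"x":0.485,"y":0.305,"z":0.04,"az":0.408},{"x":0.485,"y":0.305,"z":0.04,"az":0.408},{"x":0.485,"y":0.305,"z":0.04,"az":0.408},{"x":0.485,"y":0.305,"z":0.04,"az":0.408},{"x":0.485,"y":0.305,"z":0.04,"az":0.408},{"x":0.485,"y":0.305,"z":0.04,"az":0.408},{"x":0.485,"y":0.305,"z":0.04,"az":0.408},{"x":0.485,"y":0.305,"z":0.04,"az":0.408},{"x":0.485,"y":0.305,"z":0.04,"az":0.408},{"x":0.485,"y":0.305,"z":0.04,"az":0.408},{"x":0.485,"y":0.305,"z":0.04,"az":0.408}]'
python3 - <<'E'
from h import *
from scipy.spatial.transform import Rotation as R
s=snap("wrist");cv2.imwrite("pics/w1.png",s["frame"]);P=cloud(s);np.savez("w1.npz",f=s["frame"],P=P)
st=robot.sense();print(st["tcp_pos"],st["q"],st["ft_force"]);print(R.from_rotvec(st["eef_rot"]).as_matrix().round(4))
p=P.reshape(-1,3)
T=s["camera_from_world"];print("cam at",-T[:3,:3].T@T[:3,3])
q=p[(p[:,2]>.064)&(p[:,2]<.1)&(abs(p[:,1]+.32)<.06)&(abs(p[:,0]-.53)<.06)]
print(cv2.minAreaRect(q[:,:2].astype(np.float32)))
for y in np.arange(-.37,-.26,.008):
    k=q[abs(q[:,1]-y)<.004]
    if len(k)>3: print("  y%.3f x %.4f..%.4f mid %.4f top %.4f"%(y,k[:,0].min(),k[:,0].max(),(k[:,0].min()+k[:,0].max())/2,k[:,2].max()))
q=p[(p[:,2]>.012)&(p[:,2]<.024)&(abs(p[:,1]+.32)<.06)&(abs(p[:,0]-.53)<.06)];print("rack",len(q),cv2.minAreaRect(q[:,:2].astype(np.float32)))
E
```

```text
[ 0.16475391 -0.55018972  0.16534879] [-1.43052934e+00  2.07259665e-01  1.54260195e+00  4.04433531e-05
  1.39346586e+00 -1.50484871e-01] [ 0.47729201 -0.21719257  0.51305357]
[[ 9.580e-01  2.867e-01 -2.000e-04]
 [ 2.867e-01 -9.580e-01  1.700e-03]
 [ 3.000e-04 -1.700e-03 -1.000e+00]]
cam at [ 0.2286614  -0.53024955  0.38224941]
((0.0, 0.0), (0.0, 0.0), 0.0)
rack 0 ((0.0, 0.0), (0.0, 0.0), 0.0)validation failed for argument at $[0]...
```

View pics/w1.png

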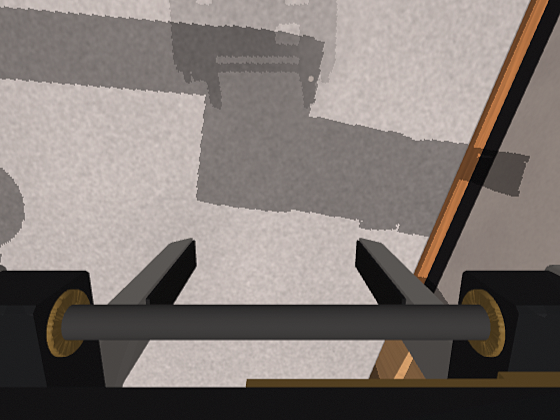

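The call was refused because every row needs all seven keys, so the wrist picture only shows bare bench from the start pose. I'll resend it.

```bash
python3 -m pendant '[{"x":0.485,"y":0.305,"z":0.04,"ax":0,"ay":0,"az":0.408,"fingers":1},{"x":0.485,"y":0.305,"z":0.04,"ax":0,"ay":0,"az":0.408,"fingers":1},{"x":0.485,"y":0.305,"z":0.04,"ax":0,"ay":0,"az":0.408,"fingers":1},{"x":0.485,"y":0.305,"z":0.04,"ax":0,"ay":0,"az":0.408,"fingers":1},{"x":0.485,"y":0.305,"z":0.04,"ax":0,"ay":0,"az":0.408,"fingers":1},{"x":0.485,"y":0.305,"z":0.04,"ax":0,"ay":0,"az":0.408,"fingers":1},{"x":0.485,"y":0.305,"z":0.04,"ax":0,"ay":0,"az":0.408,"fingers":1},{"x":0.485,"y":0.305,"z":0.04,"ax":0,"ay":0,"az":0.408,"fingers":1},{"x":0.485,"y":0.305,"z":0.04,"ax":0,"ay":0,"az":0.408,"fingers":1},{"x":0.485,"y":0.305,"z":0.04,"ax":0,"ay":0,"az":0.408,"fingers":1},{"x":0.485,"y":0.305,"z":0.04,"ax":0,"ay":0,"az":0.408,"fingers":1},{"x":0.485,"y":0.305,"z":0.04,"ax":0,"ay":0,"az":0.408,"fingers":1}]'
python3 - <<'E'
from h import *
from scipy.spatial.transform import Rotation as R
s=snap("wrist");cv2.imwrite("pics/w2.png",s["frame"]);P=cloud(s);np.savez("w2.npz",f=s["frame"],P=P)
st=robot.sense();print(st["tcp_pos"],st["q"],st["ft_force"]);print(R.from_rotvec(st["eef_rot"]).as_matrix().round(4))
p=P.reshape(-1,3)
T=s["camera_from_world"];print("cam at",-T[:3,:3].T@T[:3,3])
q=p[(p[:,2]>.064)&(p[:,2]<.1)&(abs(p[:,1]+.32)<.06)&(abs(p[:,0]-.53)<.04)]
print(cv2.minAreaRect(q[:,:2].astype(np.float32)))
for y in np.arange(-.37,-.26,.008):
    k=q[abs(q[:,1]-y)<.004]
    if len(k)>3: print("  y%.3f x %.4f..%.4f mid %.4f top %.4f"%(y,k[:,0].min(),k[:,0].max(),(k[:,0].min()+k[:,0].max())/2,k[:,2].max()))
q=p[(p[:,2]>.012)&(p[:,2]<.024)&(abs(p[:,1]+.32)<.06)&(abs(p[:,0]-.53)<.06)];print("rack",len(q),cv2.minAreaRect(q[:,:2].astype(np.float32)))
E
```

```text
time_s: 1.15
tcp_pos: [0.5312, -0.3196, 0.1959]
eef_rot: [-2.214, -2.229, -0.001]
ft_force: [-0.3, -0.6, 0.3]
opening: 0.0937
grasp_force: 0.0
[ 0.52916998 -0.32109337  0.19569235] [-6.84642557e-01  2.79606456e-01  1.39077150e+00 -7.60462055e-04
  1.47216558e+00 -6.88167494e-01] [-1.10281646 -0.16690837 -0.12389437]
[[-0.0036  1.     -0.0012]
 [ 1.      0.0036  0.    ]
 [ 0.     -0.0012 -1.    ]]
cam at [ 0.53064624 -0.2519265   0.41301925]
((0.5282354354858398, -0.3221511244773865), (0.05264785885810852, 0.07779747992753983), 0.21425557136535645)
  y-0.362 x 0.5195..0.5362 mid 0.5279 top 0.0725
  y-0.354 x 0.5105..0.5451 mid 0.5278 top 0.0799
  y-0.346 x 0.5061..0.5493 mid 0.5277 top 0.0855
  y-0.338 x 0.5041..0.5514 mid 0.5278 top 0.0873
  y-0.330 x 0.5029..0.5535 mid 0.5282 top 0.0897
  y-0.322 x 0.5019..0.5534 mid 0.5276 top 0.0898
  y-0.314 x 0.5019..0.5545 mid 0.5282 top 0.0900
  y-0.306 x 0.5033..0.5531 mid 0.5282 top 0.0887
  y-0.298 x 0.5053..0.5508 mid 0.5281 top 0.0870
  y-0.290 x 0.5100..0.5474 mid 0.5287 top 0.0816
  y-0.282 x 0.5173..0.5388 mid 0.5281 top 0.0743
rack 887 ((0.5285424590110779, -0.31877103447914124), (0.069657102227211, 0.06905869394540787), 88.92634582519531)
```

View pics/w2.png

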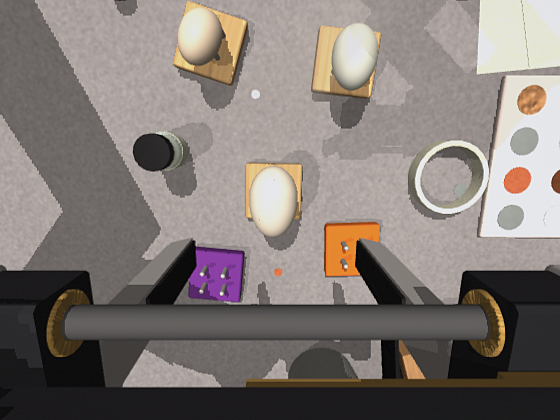

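The wrist view shows the goose egg centred at about (274,201), with purple and orange look-alikes below it and nothing in the fingers' path. Which end is blunt isn't obvious, so I'll test both hypotheses with a simple shape fit.

Run:
```python
from h import *
from scipy.optimize import least_squares
a=np.load("a.npz")
for n,P in (("wrist",np.load("w2.npz")["P"]),("top",a["top"]),("scene",a["sc"])):
    p=P.reshape(-1,3);q=p[(p[:,2]>.05)&(p[:,2]<.1)&(abs(p[:,1]+.32)<.055)&(abs(p[:,0]-.528)<.036)]
    for sg in (1,-1):
        def f(v):
            c,sn=np.cos(v[3]),np.sin(v[3]);d=q-v[:3]
            s=sg*(-sn*d[:,0]+c*d[:,1]);t=c*d[:,0]+sn*d[:,1]
            L=np.where(s>0,.036,.044)
            g=np.sqrt((t/.027)**2+(d[:,2]/.027)**2+(s/L)**2)
            return (g-1)*.027
        r=least_squares(f,[.528,-.32,.063,0],loss="soft_l1",f_scale=.002)
        print(n,len(q),"blunt",'+y' if sg>0 else '-y',r.x.round(4),"cost %.3e med|r| %.5f"%(r.cost,np.median(abs(r.fun))))
# end curvature: silhouette in wrist picture
w=np.load("w2.npz");f=w["f"];P=w["P"]
m=((P[...,2]>.045)&(P[...,2]<.1)&(abs(P[...,1]+.32)<.055)&(abs(P[...,0]-.528)<.036)).astype(np.uint8)
for v in range(164,242,4):
    c=np.where(m[v,235:315])[0]
    if len(c): print(v,c.min()+235,c.max()+235,np.ptp(c)+1,end=" | ")
cv2.imwrite("pics/egg.png",cv2.resize(f[150:250,220:330],None,fx=5,fy=5,interpolation=2))
```

```text
wrist 2720 blunt +y [ 0.5281 -0.3184  0.0615 -0.0208] cost 3.661e-04 med|r| 0.00032
wrist 2720 blunt -y [ 0.528  -0.3238  0.0615 -0.021 ] cost 6.764e-04 med|r| 0.00050
top 737 blunt +y [ 0.5288 -0.321   0.0629 -0.0124] cost 5.644e-04 med|r| 0.00078
top 737 blunt -y [ 0.5288 -0.3265  0.0629 -0.0053] cost 6.342e-04 med|r| 0.00091
scene 457 blunt +y [ 0.5264 -0.3203  0.0647 -0.0185] cost 2.267e-04 med|r| 0.00068
scene 457 blunt -y [ 0.526  -0.3264  0.0649 -0.0626] cost 2.607e-04 med|r| 0.00078
168 265 282 18 | 172 259 287 29 | 176 256 290 35 | 180 253 293 41 | 184 252 295 44 | 188 250 296 47 | 192 250 296 47 | 196 249 297 49 | 200 249 296 48 | 204 249 296 48 | 208 250 296 47 | 212 250 295 46 | 216 252 294 43 | 220 253 292 40 | 224 255 290 36 | 228 257 288 32 | 232 261 284 24 | 236 267 278 12 |
```

View pics/egg.png

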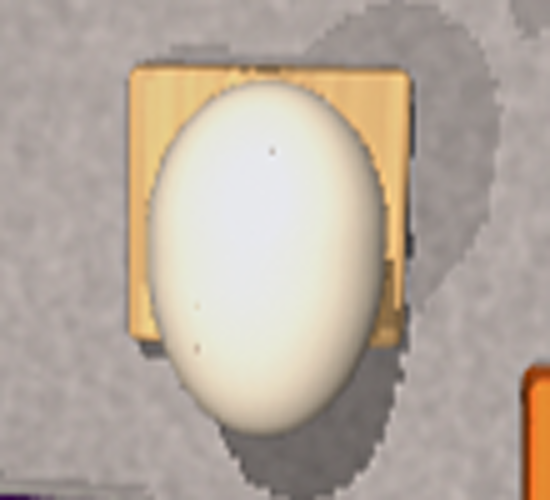

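The close-up settles it. The blunter, wider end is at the top of the picture (+y), and the waist at (0.528, -0.319) agrees with the rack centre. Now I'll descend and grip.

```bash
python3 -m pendant '[{"x":-0.0015,"y":0.003,"z":-0.05,"ax":0,"ay":0,"az":-0.0067,"fingers":1},{"x":-0.0015,"y":0.003,"z":-0.1,"ax":0,"ay":0,"az":-0.0067,"fingers":1},{"x":-0.0015,"y":0.003,"z":-0.15,"ax":0,"ay":0,"az":-0.0067,"fingers":1},{"x":-0.0015,"y":0.003,"z":-0.19,"ax":0,"ay":0,"az":-0.0067,"fingers":1},{"x":-0.0015,"y":0.003,"z":-0.202,"ax":0,"ay":0,"az":-0.0067,"fingers":1},{"x":-0.0015,"y":0.003,"z":-0.202,"ax":0,"ay":0,"az":-0.0067,"fingers":1},{"x":-0.0015,"y":0.003,"z":-0.202,"ax":0,"ay":0,"az":-0.0067,"fingers":0.75},{"x":-0.0015,"y":0.003,"z":-0.202,"ax":0,"ay":0,"az":-0.0067,"fingers":0.65},{"x":-0.0015,"y":0.003,"z":-0.202,"ax":0,"ay":0,"az":-0.0067,"fingers":0.55},{"x":-0.0015,"y":0.003,"z":-0.202,"ax":0,"ay":0,"az":-0.0067,"fingers":0.45},{"x":-0.0015,"y":0.003,"z":-0.202,"ax":0,"ay":0,"az":-0.0067,"fingers":0.4},{"x":-0.0015,"y":0.003,"z":-0.202,"ax":0,"ay":0,"az":-0.0067,"fingers":0.4}]'
```

```text
time_s: 2.2
tcp_pos: [0.5281, -0.3202, 0.0459]
eef_rot: [2.241, 2.199, 0.0]
ft_force: [0.7, 0.1, -0.4]
opening: 0.057
grasp_force: 0.0
```

```bash
python3 -m pendant '[{"x":0,"y":0,"z":0,"ax":0,"ay":0,"az":0,"fingers":0.4},{"x":0,"y":0,"z":0,"ax":0,"ay":0,"az":0,"fingers":0.4},{"x":0,"y":0,"z":0,"ax":0,"ay":0,"az":0,"fingers":0.4},{"x":0,"y":0,"z":0,"ax":0,"ay":0,"az":0,"fingers":0.4}]'
```

```text
time_s: 2.53
tcp_pos: [0.5274, -0.3197, 0.0446]
eef_rot: [-2.242, -2.2, 0.0]
ft_force: [-0.6, -0.4, 0.2]
opening: 0.0378
grasp_force: 0.0
```

The opening reads 38 mm with no grip force, which is odd. I need to look.

Run:
```python
from h import *
s=snap("wrist");t=snap("scene")
i=np.hstack([cv2.resize(s["frame"],(400,300)),cv2.resize(t["frame"][80:230,170:340],(400,353),interpolation=2)[:300]])
cv2.imwrite("pics/g1.png",i);st=robot.sense();print(st["opening"],st["grasp_force"],st["ft_force"],st["tcp_pos"])
```

```text
0.03752907472646295 0.0 [-0.92857993 -0.07328093 -0.61152327] [ 0.52742034 -0.31979334  0.04462387]
```

View pics/g1.png

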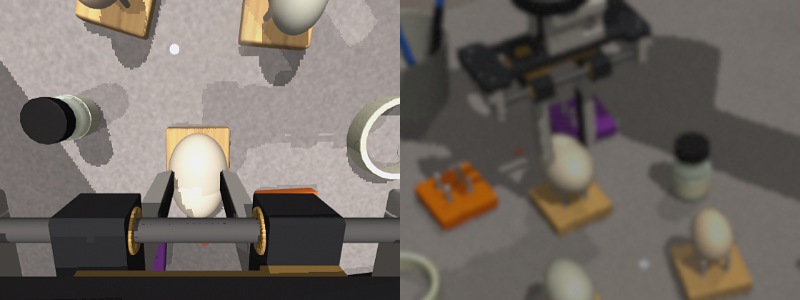

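Wrist half: the fingers straddle the egg near (200,175), but the contact is unclear. I'll check the finger gap and egg position in the depth data.

Run:
```python
from h import *
s=snap("wrist");P=cloud(s);f=s["frame"]
cv2.imwrite("pics/g2.png",cv2.resize(f[170:330,200:360],(600,600),interpolation=2))
hsv=cv2.cvtColor(f,cv2.COLOR_BGR2HSV)
p=P.reshape(-1,3);c=f.reshape(-1,3).astype(int)
br=c.min(1)
box=(abs(p[:,0]-.528)<.07)&(abs(p[:,1]+.32)<.06)
for z in np.arange(.04,.13,.01):
    k=box&(abs(p[:,2]-z)<.005)
    d=k&(br<110);e=k&(br>=130)
    g=lambda m:"n%d x %.3f..%.3f y %.3f..%.3f"%(m.sum(),p[m,0].min(),p[m,0].max(),p[m,1].min(),p[m,1].max()) if m.any() else "-"
    print("z%.2f"%z,"dark",g(d&(p[:,0]<.528)),"/",g(d&(p[:,0]>.528)),"| bright",g(e))
```

```text
z0.04 dark - / - | bright -
z0.05 dark - / - | bright -
z0.06 dark - / n2 x 0.549..0.551 y -0.300..-0.296 | bright n75 x 0.504..0.543 y -0.302..-0.282
z0.07 dark n6 x 0.506..0.525 y -0.358..-0.336 / n49 x 0.530..0.554 y -0.358..-0.308 | bright n907 x 0.503..0.552 y -0.356..-0.283
z0.08 dark n36 x 0.507..0.527 y -0.356..-0.310 / n19 x 0.528..0.548 y -0.356..-0.310 | bright n3651 x 0.506..0.551 y -0.355..-0.287
z0.09 dark n72 x 0.507..0.509 y -0.326..-0.309 / n75 x 0.546..0.548 y -0.327..-0.310 | bright n2309 x 0.499..0.558 y -0.341..-0.295
z0.10 dark n91 x 0.507..0.509 y -0.326..-0.309 / n89 x 0.546..0.548 y -0.327..-0.310 | bright n28 x 0.497..0.558 y -0.310..-0.309
z0.11 dark n104 x 0.507..0.509 y -0.325..-0.309 / n102 x 0.546..0.548 y -0.327..-0.310 | bright n29 x 0.506..0.558 y -0.310..-0.308
z0.12 dark n125 x 0.507..0.509 y -0.326..-0.308 / n122 x 0.546..0.548 y -0.327..-0.310 | bright n37 x 0.497..0.558 y -0.310..-0.308
```

View pics/g2.png

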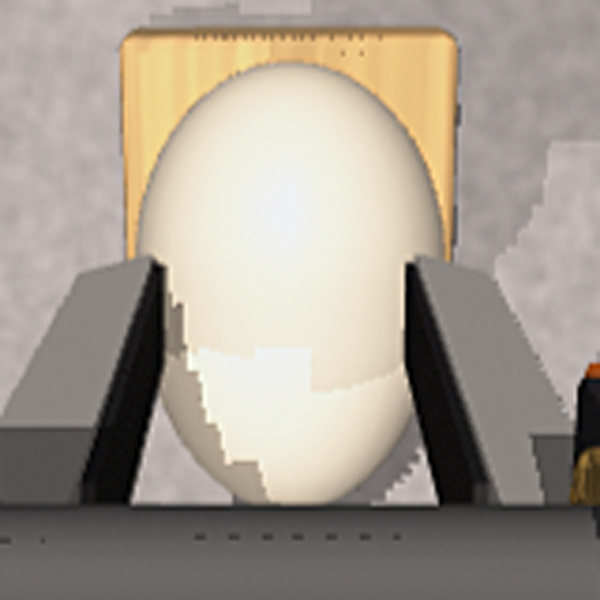

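The pads reach only to about z≈0.08, above the waist, with a 39 mm gap. I'll compare the real fingertip height with the reported TCP.

Run:
```python
from h import *
for n,P,yc in (("w2 tcp z .1957",np.load("w2.npz")["P"],-.321),("now wrist",cloud(snap("wrist")),-.3198),("now scene",cloud(snap("scene")),-.3198),("now top",cloud(snap("top")),-.3198)):
    p=P.reshape(-1,3)
    for sg in (-1,1):
        d=(p[:,0]-.5277)*sg
        k=(d>.015)&(d<.075)&(abs(p[:,1]-yc)<.013)&(p[:,2]>.02)&(p[:,2]<.35)
        q=p[k];q=q[np.argsort(q[:,2])]
        print(n,sg,len(q)); 
        for z in np.arange(.03,.26,.01):
            m=abs(q[:,2]-z)<.005
            if m.sum()>2: print("   z%.2f n%d d %.3f..%.3f"%(z,m.sum(),(abs(q[m,0]-.5277)).min(),(abs(q[m,0]-.5277)).max()),end=";")
        print()
```

```text
w2 tcp z .1957 -1 5807
   z0.07 n61 d 0.022..0.026;   z0.08 n155 d 0.015..0.023;   z0.23 n24 d 0.044..0.047;   z0.24 n228 d 0.043..0.055;   z0.25 n299 d 0.043..0.055;
w2 tcp z .1957 1 5261
   z0.06 n4 d 0.027..0.027;   z0.07 n55 d 0.022..0.026;   z0.08 n177 d 0.015..0.023;   z0.23 n22 d 0.050..0.053;   z0.24 n230 d 0.050..0.061;   z0.25 n295 d 0.050..0.062;
now wrist -1 4505
   z0.07 n42 d 0.021..0.025;   z0.08 n346 d 0.015..0.024;   z0.09 n155 d 0.019..0.030;   z0.10 n211 d 0.019..0.031;   z0.11 n250 d 0.019..0.031;   z0.12 n304 d 0.019..0.031;   z0.13 n358 d 0.019..0.031;   z0.14 n395 d 0.019..0.031;   z0.15 n410 d 0.019..0.030;   z0.16 n186 d 0.020..0.028;   z0.17 n218 d 0.020..0.021;   z0.18 n921 d 0.020..0.074;   z0.19 n700 d 0.020..0.074;   z0.20 n8 d 0.020..0.021;
now wrist 1 4990
   z0.07 n51 d 0.022..0.027;   z0.08 n316 d 0.015..0.024;   z0.09 n156 d 0.018..0.030;   z0.10 n207 d 0.018..0.031;   z0.11 n254 d 0.018..0.031;   z0.12 n296 d 0.018..0.031;   z0.13 n363 d 0.018..0.031;   z0.14 n402 d 0.018..0.031;   z0.15 n400 d 0.018..0.030;   z0.16 n191 d 0.020..0.028;   z0.17 n21
[... 523 characters left out ...]
9 d 0.050..0.075;
now scene 1 549
   z0.06 n8 d 0.023..0.026;   z0.07 n16 d 0.023..0.026;   z0.08 n23 d 0.015..0.024;   z0.09 n7 d 0.016..0.026;   z0.10 n24 d 0.019..0.029;   z0.11 n23 d 0.017..0.030;   z0.12 n24 d 0.016..0.030;   z0.13 n24 d 0.017..0.030;   z0.14 n26 d 0.017..0.030;   z0.15 n24 d 0.018..0.030;   z0.16 n27 d 0.019..0.030;   z0.18 n4 d 0.038..0.041;   z0.19 n12 d 0.039..0.040;   z0.20 n6 d 0.040..0.040;   z0.21 n9 d 0.020..0.040;   z0.22 n27 d 0.020..0.074;   z0.23 n69 d 0.015..0.074;
now top -1 286
   z0.22 n34 d 0.041..0.054;   z0.23 n17 d 0.040..0.049;   z0.24 n8 d 0.040..0.041;   z0.25 n10 d 0.040..0.041;
now top 1 14
   z0.22 n4 d 0.068..0.074;   z0.23 n4 d 0.069..0.075;
```

All cameras agree that the real fingertips sit 38 mm above the reported TCP, so the reported z is biased. The x and y values agree with the images. The fingers closed just above the egg without touching it. I'll reopen, go 38.5 mm lower and close.

```bash
python3 -m pendant '[{"x":0,"y":0,"z":0,"ax":0,"ay":0,"az":0,"fingers":1},{"x":0,"y":0,"z":0,"ax":0,"ay":0,"az":0,"fingers":1},{"x":0,"y":0,"z":0,"ax":0,"ay":0,"az":0,"fingers":1},{"x":0,"y":0,"z":0,"ax":0,"ay":0,"az":0,"fingers":1},{"x":0,"y":0,"z":0,"ax":0,"ay":0,"az":0,"fingers":1},{"x":0,"y":0,"z":0,"ax":0,"ay":0,"az":0,"fingers":1},{"x":0,"y":0,"z":0,"ax":0,"ay":0,"az":0,"fingers":1},{"x":0,"y":0,"z":0,"ax":0,"ay":0,"az":0,"fingers":1},{"x":0,"y":0,"z":0,"ax":0,"ay":0,"az":0,"fingers":1}]'
python3 -m pendant '[{"x":0,"y":0,"z":-0.015,"ax":0,"ay":0,"az":0,"fingers":1},{"x":0,"y":0,"z":-0.03,"ax":0,"ay":0,"az":0,"fingers":1},{"x":0,"y":0,"z":-0.045,"ax":0,"ay":0,"az":0,"fingers":1},{"x":0,"y":0,"z":-0.0515,"ax":0,"ay":0,"az":0,"fingers":1},{"x":0,"y":0,"z":-0.0515,"ax":0,"ay":0,"az":0,"fingers":1},{"x":0,"y":0,"z":-0.0515,"ax":0,"ay":0,"az":0,"fingers":0.8},{"x":0,"y":0,"z":-0.0515,"ax":0,"ay":0,"az":0,"fingers":0.7},{"x":0,"y":0,"z":-0.0515,"ax":0,"ay":0,"az":0,"fingers":0.65},{"x":0,"y":0,"z":-0.0515,"ax":0,"ay":0,"az":0,"fingers":0.6},{"x":0,"y":0,"z":-0.0515,"ax":0,"ay":0,"az":0,"fingers":0.55},{"x":0,"y":0,"z":-0.0515,"ax":0,"ay":0,"az":0,"fingers":0.5},{"x":0,"y":0,"z":-0.0515,"ax":0,"ay":0,"az":0,"fingers":0.45}]'
```

```text
time_s: 3.58
tcp_pos: [0.5275, -0.3199, 0.0448]
eef_rot: [2.243, 2.2, -0.0]
ft_force: [0.7, 0.3, 0.7]
opening: 0.0925
grasp_force: 0.0
time_s: 4.58
tcp_pos: [0.5282, -0.3202, 0.0066]
eef_rot: [2.242, 2.199, 0.001]
ft_force: [1.0, 0.1, -0.2]
opening: 0.0521
grasp_force: 30.0
```

The egg is gripped at 30 N with a 52 mm opening. I'll lift it and carry it over the lathe.

```bash
python3 -m pendant '[{"x":0,"y":0,"z":0.01,"ax":0,"ay":0,"az":0,"fingers":0.45},{"x":0,"y":0,"z":0.04,"ax":0,"ay":0,"az":0,"fingers":0.45},{"x":0,"y":0,"z":0.08,"ax":0,"ay":0,"az":0,"fingers":0.45},{"x":0,"y":0,"z":0.12,"ax":0,"ay":0,"az":0,"fingers":0.45},{"x":0,"y":0.02,"z":0.147,"ax":0,"ay":0,"az":0,"fingers":0.45},{"x":0.01,"y":0.06,"z":0.147,"ax":0,"ay":0,"az":-0.005,"fingers":0.45},{"x":0.01,"y":0.1,"z":0.147,"ax":0,"ay":0,"az":-0.01,"fingers":0.45},{"x":0.02,"y":0.15,"z":0.147,"ax":0,"ay":0,"az":-0.01,"fingers":0.45},{"x":0.02,"y":0.2,"z":0.147,"ax":0,"ay":0,"az":-0.02,"fingers":0.45},{"x":0.03,"y":0.25,"z":0.147,"ax":0,"ay":0,"az":-0.02,"fingers":0.45},{"x":0.03,"y":0.3,"z":0.147,"ax":0,"ay":0,"az":-0.03,"fingers":0.45},{"x":0.03,"y":0.3,"z":0.147,"ax":0,"ay":0,"az":-0.03,"fingers":0.45}]'
python3 -m pendant '[{"x":0.01,"y":0.05,"z":0,"ax":0,"ay":0,"az":-0.01,"fingers":0.45},{"x":0.02,"y":0.1,"z":0,"ax":0,"ay":0,"az":-0.0211,"fingers":0.45},{"x":0.02,"y":0.15,"z":0,"ax":0,"ay":0,"az":-0.0211,"fingers":0.45},{"x":0.03,"y":0.2,"z":0,"ax":0,"ay":0,"az":-0.0211,"fingers":0.45},{"x":0.03,"y":0.25,"z":0,"ax":0,"ay":0,"az":-0.0211,"fingers":0.45},{"x":0.04,"y":0.3,"z":0,"ax":0,"ay":0,"az":-0.0211,"fingers":0.45},{"x":0.04,"y":0.34,"z":0,"ax":0,"ay":0,"az":-0.0211,"fingers":0.45},{"x":0.04,"y":0.37,"z":0,"ax":0,"ay":0,"az":-0.0211,"fingers":0.45},{"x":0.04,"y":0.39,"z":0,"ax":0,"ay":0,"az":-0.0211,"fingers":0.45},{"x":0.04,"y":0.39,"z":0,"ax":0,"ay":0,"az":-0.0211,"fingers":0.45},{"x":0.04,"y":0.39,"z":0,"ax":0,"ay":0,"az":-0.0211,"fingers":0.45}]'
cat >> h.py <<'E'
from scipy.optimize import least_squares
C=np.array([.5725,.1683]);D=np.array([.1802,.9836]);N=np.array([.9836,-.1802])
def eggfit(P,c0,zlo):
    """points in lathe frame (t across, s along, z); fit egg: t,s,z,yaw,pitch"""
    p=P.reshape(-1,3);q=np.c_[(p[:,:2]-C)@N,(p[:,:2]-C)@D,p[:,2]]
    m=(abs(q[:,0]-c0[0])<.0265)&(q[:,1]>c0[1]-.05)&(q[:,1]<c0[1]+.033)&(q[:,2]>zlo)&(q[:,2]<c0[2]+.03)
    m&=~((abs(q[:,1]-c0[1])<.013)&(abs(q[:,0]-c0[0])>.015)); q=q[m]
    def f(v):
        d=q-v[:3];s=d[:,1]-v[3]*(-d[:,0])*-1*-1 if 0 else d[:,1]-v[3]*d[:,0]+v[4]*d[:,2]
        t=d[:,0]+v[3]*d[:,1];h=d[:,2]-v[4]*d[:,1]
        L=np.where(s>0,.036,.044)
        return (np.sqrt((t/.027)**2+(h/.027)**2+(s/L)**2)-1)*.027
    r=least_squares(f,list(c0)+[0,0],loss="soft_l1",f_scale=.001)
    return r.x.round(4),len(q),np.median(abs(r.fun)).round(5)   # axis dir = (-v3,1,v4)
E
python3 - <<'E'
from h import *
for n in ("wrist","scene","top"):
    s=snap(n);P=cloud(s);np.savez("h_%s.npz"%n,P=P,f=s["frame"])
    print(n,eggfit(P,[0,.045,.173],.14))
    p=P.reshape(-1,3);q=np.c_[(p[:,:2]-C)@N,(p[:,:2]-C)@D,p[:,2]]
    for nm,s0,s1,z0,z1 in (("cup",.0875,.105,.085,.105),("tailcup",-.06,-.034,.085,.105),("head",.132,.153,.07,.105),("tail",-.091,-.066,.07,.105)):
        k=q[(q[:,1]>s0)&(q[:,1]<s1)&(q[:,2]>z0)&(q[:,2]<z1)&(abs(q[:,0])<.04)]
        if len(k)>5: print("  ",nm,len(k),"t",np.percentile(k[:,0],[1,50,99]).round(4),"s",k[:,1].min().round(4),"ztop",np.percentile(k[:,2],97).round(4))
    if n=="wrist": cv2.imwrite("pics/h1.png",s["frame"])
st=robot.sense();print(st["tcp_pos"],st["eef_rot"],st["grasp_force"],st["opening"])
E
```

```text
time_s: 5.58
tcp_pos: [0.5493, -0.0883, 0.1167]
eef_rot: [-2.336, -2.096, -0.003]
ft_force: [-0.7, 0.1, -0.0]
opening: 0.0517
grasp_force: 30.0
time_s: 6.5
tcp_pos: [0.58, 0.1971, 0.1164]
eef_rot: [2.41, 2.014, -0.001]
ft_force: [-0.0, -0.1, -0.3]
opening: 0.0521
grasp_force: 30.0
wrist (array([ 0.0016,  0.0313,  0.1712, -0.0087,  0.0239]), 7642, np.float64(0.00031))
   cup 650 t [-0.0142 -0.0009  0.0124] s 0.0898 ztop 0.096
   head 2738 t [-0.0279 -0.0008  0.0263] s 0.132 ztop 0.0979
   tail 1147 t [-0.0283 -0.001   0.0259] s -0.0908 ztop 0.098
scene (array([-1.000e-04,  2.880e-02,  1.739e-01, -8.860e-02,  7.050e-02]), 450, np.float64(0.00043))
   cup 158 t [-0.0147  0.001   0.0123] s 0.0878 ztop 0.0995
   head 554 t [-0.0282  0.0042  0.0265] s 0.132 ztop 0.1015
   tail 26 t [0.0253 0.0259 0.0265] s -0.0909 ztop 0.0826
top (array([ 0.0025,  0.0296,  0.1716,  0.0371, -0.1478]), 391, np.float64(0.00082))
   tailcup 90 t [-0.0129 -0.0004  0.0111] s -0.0596 ztop 0.0964
   head 72 t [-0.0282 -0.0176 -0.0013] s 0.1406 ztop 0.1007
   tail 272 t [-0.0281 -0.0065  0.0271] s -0.0909 ztop 0.1009
[0.58013668 0.1958474  0.11636325] [ 2.41343067e+00  2.01058558e+00 -1.01230375e-03] 29.99987728893757 0.052352687807638985
```

View pics/h1.png

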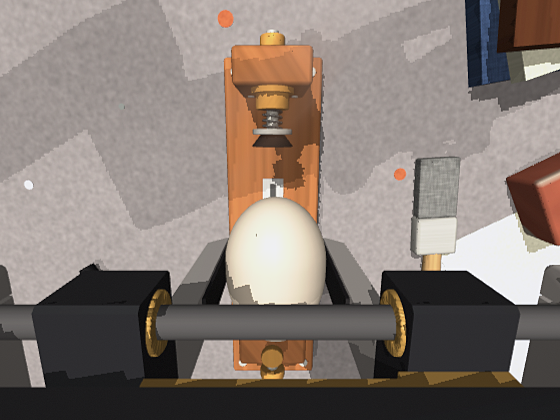

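The wrist view shows the egg at (275,245) just short of the cup at (272,138), nearly coaxial. In lathe coordinates it is 2.5 mm off sideways, 0.5° off in yaw and about 90 mm too high. I'll correct and lower it in front of the cup.

```bash
python3 -m pendant '[{"x":-0.0033,"y":0.0006,"z":-0.03,"ax":0,"ay":0,"az":0.0028,"fingers":0.45},{"x":-0.0033,"y":0.0006,"z":-0.06,"ax":0,"ay":0,"az":0.0028,"fingers":0.45},{"x":-0.0033,"y":0.0006,"z":-0.09,"ax":0,"ay":0,"az":0.0028,"fingers":0.45},{"x":-0.0033,"y":0.0006,"z":-0.11,"ax":0,"ay":0,"az":0.0028,"fingers":0.45},{"x":-0.0033,"y":0.0006,"z":-0.1207,"ax":0,"ay":0,"az":0.0028,"fingers":0.45},{"x":-0.0033,"y":0.0006,"z":-0.1207,"ax":0,"ay":0,"az":0.0028,"fingers":0.45},{"x":-0.0033,"y":0.0006,"z":-0.1207,"ax":0,"ay":0,"az":0.0028,"fingers":0.45},{"x":-0.0033,"y":0.0006,"z":-0.1207,"ax":0,"ay":0,"az":0.0028,"fingers":0.45}]'
python3 - <<'E'
from h import *
import h
s=snap("wrist");P=cloud(s)
print(eggfit(P,[-.001,.031,.082],.055))
p=P.reshape(-1,3);q=np.c_[(p[:,:2]-C)@N,(p[:,:2]-C)@D,p[:,2]]
for nm,s0,s1,z0,z1 in (("cup",.0875,.105,.085,.105),("head",.132,.153,.07,.105)):
    k=q[(q[:,1]>s0)&(q[:,1]<s1)&(q[:,2]>z0)&(q[:,2]<z1)&(abs(q[:,0])<.04)]
    print("  ",nm,len(k),"t",np.percentile(k[:,0],[1,50,99]).round(4),"s",k[:,1].min().round(4),"ztop",np.percentile(k[:,2],97).round(4))
t=snap("scene");T=cloud(t);np.savez("l.npz",P=T,f=t["frame"]);print("scene",eggfit(T,[-.001,.031,.082],.06))
st=robot.sense();print(st["tcp_pos"],st["ft_force"],st["grasp_force"],st["opening"])
# rack-time pitch bias
h.C=np.array([.528,-.319]);h.D=np.array([.02,1.]);h.N=np.array([1,-.02]);print("rack",eggfit(np.load("w2.npz")["P"],[0,0,.062],.045))
E
```

```text
time_s: 7.32
tcp_pos: [0.579, 0.1978, 0.0273]
eef_rot: [2.403, 2.022, 0.004]
ft_force: [-0.7, 0.9, -0.1]
opening: 0.0523
grasp_force: 30.0
(array([0.0005, 0.0316, 0.0821, 0.0126, 0.0382]), 7127, np.float64(0.00031))
   cup 1573 t [-0.014  -0.0007  0.0123] s 0.0899 ztop 0.0958
   head 7451 t [-0.0279 -0.0007  0.0262] s 0.132 ztop 0.0978
scene (array([-0.0003,  0.0294,  0.0857,  0.0114,  0.0354]), 413, np.float64(0.00051))
[0.5790142  0.19814591 0.02757595] [-0.4716849   0.21695439  0.34434254] 29.999817050993443 0.051873513983619564
rack (array([0.    , 0.0005, 0.0615, 0.0003, 0.0011]), 2201, np.float64(0.00033))
```

The egg has pitched about 2.2° blunt end up in the grip. Both the wrist and scene fits agree, and it was level on the rack. I'll counter-pitch, trim t and z, and approach to about 6 mm short of seating.

```bash
python3 -m pendant '[{"x":-0.0017,"y":0.0003,"z":-0.002,"ax":-0.006,"ay":0.0011,"az":-0.002,"fingers":0.45},{"x":-0.0017,"y":0.0003,"z":-0.002,"ax":-0.012,"ay":0.0022,"az":-0.002,"fingers":0.45},{"x":-0.001,"y":0.005,"z":-0.002,"ax":-0.012,"ay":0.0022,"az":-0.002,"fingers":0.45},{"x":0.0,"y":0.01,"z":-0.002,"ax":-0.012,"ay":0.0022,"az":-0.002,"fingers":0.45},{"x":0.001,"y":0.016,"z":-0.002,"ax":-0.012,"ay":0.0022,"az":-0.002,"fingers":0.45},{"x":0.002,"y":0.021,"z":-0.002,"ax":-0.012,"ay":0.0022,"az":-0.002,"fingers":0.45},{"x":0.002,"y":0.021,"z":-0.002,"ax":-0.012,"ay":0.0022,"az":-0.002,"fingers":0.45},{"x":0.002,"y":0.021,"z":-0.002,"ax":-0.012,"ay":0.0022,"az":-0.002,"fingers":0.45}]'
cat > look.py <<'E'
from h import *
import sys
s0=float(sys.argv[1])
s=snap("wrist");P=cloud(s)
print("wrist",eggfit(P,[-.001,s0,.082],.055))
p=P.reshape(-1,3);q=np.c_[(p[:,:2]-C)@N,(p[:,:2]-C)@D,p[:,2]]
for nm,a,b,z0,z1 in (("cup",.0875,.118,.089,.105),("flange..barrel",.1,.13,.085,.11),("head",.132,.153,.07,.105)):
    k=q[(q[:,1]>a)&(q[:,1]<b)&(q[:,2]>z0)&(q[:,2]<z1)&(abs(q[:,0])<.04)]
    if len(k)>5:print("  ",nm,len(k),"t",np.percentile(k[:,0],[1,50,99]).round(4),"ztop",np.percentile(k[:,2],97).round(4))
# top profile along axis
k=q[(abs(q[:,0]+.0008)<.003)&(q[:,2]>.03)&(q[:,2]<.12)]
print("  ridge",[(round(x*1e3),round(1e3*k[abs(k[:,1]-x)<.001][:,2].max(),1)) for x in np.arange(.07,.136,.002) if (abs(k[:,1]-x)<.001).sum()>1])
t=snap("scene");T=cloud(t);print("scene",eggfit(T,[-.001,s0,.083],.06))
if len(sys.argv)>2: cv2.imwrite("pics/%s.png"%sys.argv[2],np.hstack([cv2.resize(s["frame"][100:320,180:380],(400,440),interpolation=2),cv2.resize(t["frame"][240:410,290:415],(324,440),interpolation=2)]))
st=robot.sense();print(st["time_s"],st["tcp_pos"],st["ft_force"],"along",st["ft_force"][:2]@D,"moment",st["moment"],st["grasp_force"],st["opening"])
E
python3 look.py .05 p1
```

```text
time_s: 8.08
tcp_pos: [0.579, 0.2141, 0.0243]
eef_rot: [2.39, 2.001, -0.046]
ft_force: [0.7, 0.2, -0.8]
opening: 0.0521
grasp_force: 30.0
wrist (array([-0.0023,  0.0498,  0.079 ,  0.0041,  0.0009]), 7176, np.float64(0.0003))
   cup 1354 t [-0.0123 -0.0008  0.0106] ztop 0.0958
   flange..barrel 2577 t [-0.0139 -0.0008  0.0122] ztop 0.0961
   head 7501 t [-0.0279 -0.001   0.0261] ztop 0.0978
  ridge [(70, np.float64(102.9)), (72, np.float64(101.9)), (74, np.float64(101.0)), (76, np.float64(99.2)), (78, np.float64(97.6)), (80, np.float64(95.4)), (82, np.float64(92.9)), (84, np.float64(91.1)), (86, np.float64(85.6)), (90, np.float64(96.7)), (92, np.float64(96.0)), (94, np.float64(94.8)), (96, np.float64(93.9)), (98, np.float64(94.0)), (100, np.float64(97.0)), (102, np.float64(96.7)), (104, np.float64(94.8)), (106, np.float64(88.6)), (108, np.float64(88.9)), (110, np.float64(88.7)), (112, np.float64(89.1)), (114, np.float64(88.2)), (116, np.float64(89.6)), (118, np.float64(94.3)), (120, np.float64(95.0)), (122, np.float64(94.1)), (124, np.float64(94.5)), (126, np.float64(94.6)), (128, np.float64(97.8)), (130, np.float64(97.7)), (132, np.float64(97.6)), (134, np.float64(97.8))]
scene (array([-0.0032,  0.0474,  0.0824, -0.002 , -0.0127]), 383, np.float64(0.0004))
8.1833 [0.57892892 0.21374297 0.02426062] [ 0.46131579  0.17002544 -0.06127982] along 0.25036612519242385 moment [-0.04647856 -0.11869824  0.04170836] 29.999887011945248 0.05242800649461256
```

View pics/p1.png

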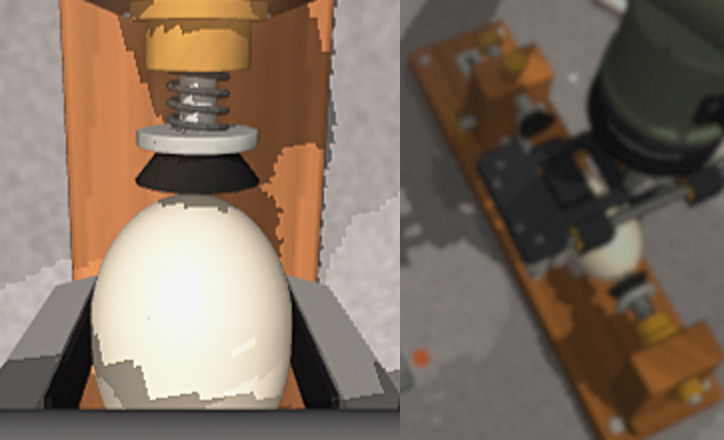

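The egg is level, just short of the cup rim and about 1.5 mm off in t and z (egg at (195,300), cup at (197,175) in the left half). I'll trim that and start pressing.

```bash
python3 -m pendant '[{"x":0.002,"y":-0.0004,"z":0.0023,"ax":0,"ay":0,"az":0,"fingers":0.45},{"x":0.002,"y":-0.0004,"z":0.0023,"ax":0,"ay":0,"az":0,"fingers":0.45},{"x":0.003,"y":0.005,"z":0.0023,"ax":0,"ay":0,"az":0,"fingers":0.45},{"x":0.004,"y":0.01,"z":0.0023,"ax":0,"ay":0,"az":0,"fingers":0.45},{"x":0.005,"y":0.0153,"z":0.0023,"ax":0,"ay":0,"az":0,"fingers":0.45},{"x":0.005,"y":0.0153,"z":0.0023,"ax":0,"ay":0,"az":0,"fingers":0.45},{"x":0.005,"y":0.0153,"z":0.0023,"ax":0,"ay":0,"az":0,"fingers":0.45}]'
python3 look.py .062
```

```text
time_s: 8.77
tcp_pos: [0.5825, 0.2244, 0.026]
eef_rot: [2.389, 2.0, -0.049]
ft_force: [-0.7, -4.1, 0.4]
opening: 0.0525
grasp_force: 30.0
wrist (array([-0.0007,  0.0614,  0.0806,  0.0068, -0.027 ]), 7171, np.float64(0.00036))
   cup 1985 t [-0.0139 -0.0009  0.0124] ztop 0.0977
   flange..barrel 2417 t [-0.014  -0.001   0.0121] ztop 0.0961
   head 6853 t [-0.0278 -0.001   0.0261] ztop 0.0978
  ridge [(70, np.float64(108.2)), (72, np.float64(107.7)), (74, np.float64(106.9)), (76, np.float64(107.1)), (78, np.float64(105.9)), (80, np.float64(105.0)), (82, np.float64(103.9)), (84, np.float64(103.0)), (86, np.float64(102.1)), (88, np.float64(99.8)), (90, np.float64(98.8)), (92, np.float64(96.8)), (94, np.float64(97.0)), (96, np.float64(95.4)), (98, np.float64(93.5)), (100, np.float64(91.8)), (102, np.float64(96.3)), (104, np.float64(96.5)), (106, np.float64(95.4)), (108, np.float64(89.4)), (110, np.float64(89.2)), (112, np.float64(88.8)), (114, np.float64(89.2)), (116, np.float64(89.3)), (118, np.float64(94.3)), (120, np.float64(94.5)), (122, np.float64(94.0)), (124, np.float64(94.3)), (126, np.float64(94.0)), (128, np.float64(97.9)), (130, np.float64(97.8)), (132, np.float64(97.6)), (134, np.float64(98.2))]
scene (array([-0.0022,  0.0599,  0.0838, -0.0337, -0.0395]), 374, np.float64(0.00061))
8.8667 [0.58250878 0.22450543 0.02597137] [-1.63188242 -5.26166929  1.13034049] along -5.469443130457773 moment [-0.92579932  0.08316845 -0.08178088] 30.000160932540894 0.05207351848065998
```

The egg is in contact at about 5 N. It pivoted about 1.5° blunt end down, so the waist is about 1 mm above the spindle axis. I'll lower it 1 mm while pressing on.

```bash
python3 -m pendant '[{"x":0,"y":0,"z":-0.0013,"ax":0,"ay":0,"az":0,"fingers":0.45},{"x":0.0007,"y":0.004,"z":-0.0013,"ax":0,"ay":0,"az":0,"fingers":0.45},{"x":0.0015,"y":0.008,"z":-0.0013,"ax":0,"ay":0,"az":0,"fingers":0.45},{"x":0.0015,"y":0.008,"z":-0.0013,"ax":0,"ay":0,"az":0,"fingers":0.45},{"x":0.0015,"y":0.008,"z":-0.0013,"ax":0,"ay":0,"az":0,"fingers":0.45}]'
python3 look.py .067 p2
```

```text
time_s: 9.28
tcp_pos: [0.5836, 0.23, 0.0254]
eef_rot: [2.389, 2.0, -0.049]
ft_force: [-2.8, -7.0, 2.4]
opening: 0.0517
grasp_force: 30.0
wrist (array([-0.0006,  0.0668,  0.0801,  0.0075, -0.0002]), 7078, np.float64(0.00034))
   cup 3035 t [-0.0178 -0.0009  0.0164] ztop 0.1012
   flange..barrel 2842 t [-0.0138 -0.0009  0.012 ] ztop 0.096
   head 6603 t [-0.0278 -0.001   0.0261] ztop 0.0978
  ridge [(70, np.float64(108.2)), (72, np.float64(108.4)), (74, np.float64(108.4)), (76, np.float64(107.6)), (78, np.float64(106.9)), (80, np.float64(106.9)), (82, np.float64(106.1)), (84, np.float64(105.6)), (86, np.float64(104.5)), (88, np.float64(104.1)), (90, np.float64(102.4)), (92, np.float64(101.0)), (94, np.float64(99.6)), (96, np.float64(97.4)), (98, np.float64(96.9)), (100, np.float64(96.0)), (102, np.float64(95.0)), (104, np.float64(93.3)), (106, np.float64(92.1)), (108, np.float64(96.3)), (110, np.float64(96.3)), (112, np.float64(92.8)), (114, np.float64(89.0)), (116, np.float64(89.1)), (118, np.float64(93.9)), (120, np.float64(94.0)), (122, np.float64(94.3)), (124, np.float64(94.2)), (126, np.float64(94.3)), (128, np.float64(97.2)), (130, np.float64(98.3)), (132, np.float64(97.8)), (134, np.float64(98.0))]
scene (array([-0.0025,  0.0655,  0.0832, -0.0399, -0.0289]), 366, np.float64(0.00058))
9.3833 [0.58354505 0.22989108 0.02547097] [-2.87215141 -6.49524976  3.65533989] along -6.906289352825499 moment [-1.22830667e+00  3.00544818e-01 -9.62529992e-04] 30.000683516263962 0.05219045172654469
```

View pics/p2.png

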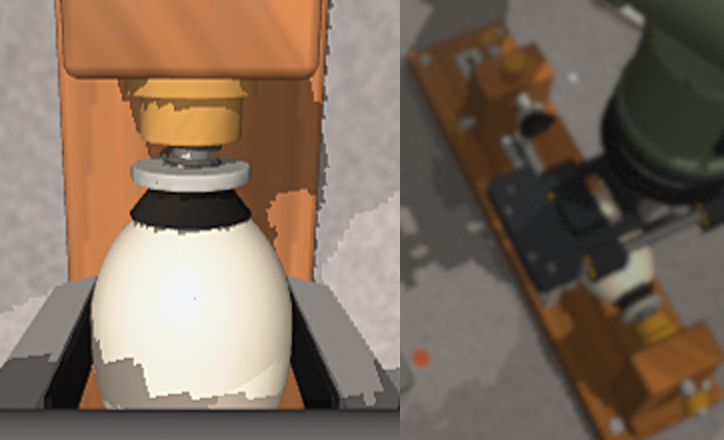

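The egg is seated in the cup and level, with the flange (190,175) about 6 mm from the brass barrel (190,140). I'll press on in small steps and watch the force.

```bash
python3 -m pendant '[{"x":0.0005,"y":0.003,"z":0,"ax":0,"ay":0,"az":0,"fingers":0.45},{"x":0.001,"y":0.0055,"z":0,"ax":0,"ay":0,"az":0,"fingers":0.45},{"x":0.0013,"y":0.0072,"z":0,"ax":0,"ay":0,"az":0,"fingers":0.45},{"x":0.0013,"y":0.0072,"z":0,"ax":0,"ay":0,"az":0,"fingers":0.45},{"x":0.0013,"y":0.0072,"z":0,"ax":0,"ay":0,"az":0,"fingers":0.45}]'
python3 look.py .072
```

```text
time_s: 9.8
tcp_pos: [0.5844, 0.2345, 0.0255]
eef_rot: [2.389, 1.999, -0.052]
ft_force: [-3.5, -9.6, 4.6]
opening: 0.0519
grasp_force: 30.0
wrist (array([-0.0006,  0.0716,  0.0801,  0.0063, -0.0126]), 7098, np.float64(0.00036))
   cup 3985 t [-0.02   -0.0008  0.0188] ztop 0.1033
   flange..barrel 3237 t [-0.0143 -0.0009  0.0125] ztop 0.0961
   head 6466 t [-0.0279 -0.0009  0.0261] ztop 0.0978
  ridge [(70, np.float64(108.1)), (72, np.float64(107.8)), (74, np.float64(108.3)), (76, np.float64(107.9)), (78, np.float64(108.0)), (80, np.float64(108.2)), (82, np.float64(107.5)), (84, np.float64(106.9)), (86, np.float64(106.3)), (88, np.float64(106.3)), (90, np.float64(104.8)), (92, np.float64(104.1)), (94, np.float64(102.5)), (96, np.float64(101.1)), (98, np.float64(100.4)), (100, np.float64(97.6)), (102, np.float64(96.4)), (104, np.float64(97.0)), (106, np.float64(95.8)), (108, np.float64(93.5)), (110, np.float64(93.0)), (112, np.float64(96.4)), (114, np.float64(96.8)), (116, np.float64(95.5)), (118, np.float64(93.7)), (120, np.float64(94.5)), (122, np.float64(93.9)), (124, np.float64(94.0)), (126, np.float64(94.2)), (128, np.float64(97.4)), (130, np.float64(97.7)), (132, np.float64(98.1)), (134, np.float64(97.8))]
scene (array([-0.0023,  0.0704,  0.0831, -0.0358, -0.0289]), 360, np.float64(0.00066))
9.9 [0.58435719 0.23442644 0.02546027] [-2.98190479 -8.55192712  3.34719289] along -8.94901475521842 moment [-1.52707396  0.37670956 -0.05595311] 30.00066976994276 0.0521660791485318
```

```bash
python3 -m pendant '[{"x":0.0003,"y":0.0015,"z":-0.0004,"ax":0,"ay":0,"az":0,"fingers":0.45},{"x":0.0005,"y":0.003,"z":-0.0004,"ax":0,"ay":0,"az":0,"fingers":0.45},{"x":0.0005,"y":0.003,"z":-0.0004,"ax":0,"ay":0,"az":0,"fingers":0.45},{"x":0.0005,"y":0.003,"z":-0.0004,"ax":0,"ay":0,"az":0,"fingers":0.45}]'
python3 look.py .073 p3
```

```text
time_s: 10.23
tcp_pos: [0.5846, 0.236, 0.0253]
eef_rot: [2.389, 1.998, -0.053]
ft_force: [-3.2, -9.3, 5.1]
opening: 0.0519
grasp_force: 30.0
wrist (array([-0.0006,  0.073 ,  0.08  ,  0.0036,  0.0029]), 7037, np.float64(0.00034))
   cup 4330 t [-0.0207 -0.0008  0.0193] ztop 0.1038
   flange..barrel 3414 t [-0.0147 -0.0009  0.0132] ztop 0.0966
   head 6354 t [-0.0279 -0.0009  0.0261] ztop 0.0978
  ridge [(70, np.float64(108.0)), (72, np.float64(107.8)), (74, np.float64(108.2)), (76, np.float64(107.9)), (78, np.float64(107.6)), (80, np.float64(107.5)), (82, np.float64(107.7)), (84, np.float64(107.6)), (86, np.float64(106.9)), (88, np.float64(105.9)), (90, np.float64(105.3)), (92, np.float64(104.5)), (94, np.float64(104.0)), (96, np.float64(102.5)), (98, np.float64(101.1)), (100, np.float64(99.2)), (102, np.float64(97.8)), (104, np.float64(96.6)), (106, np.float64(96.4)), (108, np.float64(95.4)), (110, np.float64(93.7)), (112, np.float64(94.3)), (114, np.float64(96.4)), (116, np.float64(96.3)), (118, np.float64(95.8)), (120, np.float64(94.4)), (122, np.float64(94.8)), (124, np.float64(94.9)), (126, np.float64(94.0)), (128, np.float64(97.6)), (130, np.float64(98.1)), (132, np.float64(97.7)), (134, np.float64(98.1))]
scene (array([-0.0019,  0.0715,  0.0831, -0.0084, -0.0167]), 351, np.float64(0.00065))
10.3333 [0.5846416  0.23604466 0.02530189] [-2.67314102 -9.02907674  5.20076373] along -9.362699897739551 moment [-1.7574372   0.45455497  0.0145039 ] 30.000895596779912 0.05224319720591253
```

View pics/p3.png

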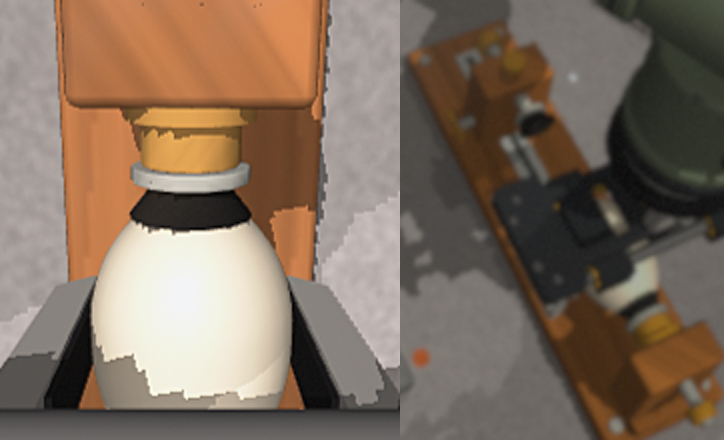

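The flange now all but touches the barrel at (190,170), with 9.4 N along the axis. I'll press a little more to confirm the stop by a force rise.

```bash
python3 -m pendant '[{"x":0.0002,"y":0.0013,"z":0,"ax":0,"ay":0,"az":0,"fingers":0.45},{"x":0.0005,"y":0.0027,"z":0,"ax":0,"ay":0,"az":0,"fingers":0.45},{"x":0.0005,"y":0.0027,"z":0,"ax":0,"ay":0,"az":0,"fingers":0.45},{"x":0.0005,"y":0.0027,"z":0,"ax":0,"ay":0,"az":0,"fingers":0.45}]'
python3 look.py .073 | grep -v ridge
```

```text
time_s: 10.67
tcp_pos: [0.5846, 0.236, 0.0253]
eef_rot: [2.387, 1.997, -0.058]
ft_force: [-3.6, -14.8, 6.8]
opening: 0.0521
grasp_force: 30.0
wrist (array([-0.0006,  0.0731,  0.0799,  0.0038,  0.0029]), 6995, np.float64(0.00033))
   cup 4329 t [-0.0206 -0.0008  0.0193] ztop 0.1037
   flange..barrel 3449 t [-0.0148 -0.0009  0.0134] ztop 0.0966
   head 6393 t [-0.0278 -0.0009  0.0261] ztop 0.0978
scene (array([-0.0018,  0.0714,  0.0833, -0.0009, -0.024 ]), 350, np.float64(0.00056))
10.7667 [0.58459513 0.23599607 0.02528414] [ -3.55069541 -14.60688055   5.57420322] along -15.007163026331504 moment [-2.53666373  0.65879891 -0.02881615] 30.001172889642476 0.05244476807558105
```

The force rose to 15 N with no further motion, so the spindle is on its stop. I'll hold briefly to check it is stable, then hand in.

```bash
python3 -m pendant '[{"x":0,"y":0,"z":0,"ax":0,"ay":0,"az":0,"fingers":0.45},{"x":0,"y":0,"z":0,"ax":0,"ay":0,"az":0,"fingers":0.45},{"x":0,"y":0,"z":0,"ax":0,"ay":0,"az":0,"fingers":0.45},{"x":0,"y":0,"z":0,"ax":0,"ay":0,"az":0,"fingers":0.45},{"x":0,"y":0,"z":0,"ax":0,"ay":0,"az":0,"fingers":0.45},{"x":0,"y":0,"z":0,"ax":0,"ay":0,"az":0,"fingers":0.45}]' && python3 look.py .073 | grep -v ridge && python3 -c "
from plant import robot
f=robot.sense()['ft_force'];print(f)
if -f[1]>11: print(robot.close_job())"
```

```text
time_s: 11.27
tcp_pos: [0.5846, 0.236, 0.0253]
eef_rot: [2.387, 1.997, -0.058]
ft_force: [-3.4, -14.8, 6.4]
opening: 0.0523
grasp_force: 30.0
wrist (array([-0.0006,  0.073 ,  0.08  ,  0.0053,  0.0095]), 7023, np.float64(0.00034))
   cup 4336 t [-0.0204 -0.0008  0.0192] ztop 0.1037
   flange..barrel 3443 t [-0.0148 -0.0009  0.0134] ztop 0.0966
   head 6397 t [-0.0279 -0.0009  0.0261] ztop 0.0978
scene (array([-0.0018,  0.0717,  0.0832, -0.014 , -0.0197]), 349, np.float64(0.00059))
11.3667 [0.58457256 0.23600517 0.025268  ] [ -3.24979718 -14.16919287   6.14977411] along -14.522431557351528 moment [-2.53073949  0.6092955  -0.01812663] 30.001169943534478 0.05178101566096018
[ -3.24979718 -14.16919287   6.14977411]
the job is handed in; nothing more can be done
None
```

The goose egg is held with its blunt end in the sprung cup, within about 1° of the spindle line, with the spindle on its stop at about 15 N end load and 30 N grip; the job was handed in at 11.4 s and the other two eggs were not touched.

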